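# Load four control units into their test nests

### The arm

A 6-joint arm with a two-finger parallel gripper is mounted at the origin on the work surface. World frame = base frame: x ahead of the robot, y to its left, z up, the work surface at z = 0. Lengths are in mm, angles in rad, forces in N, time in s.
With the tool pointing down it reaches from about 400 to 925 mm from the base axis. Payload 12.5 kg.
Tool frame: the origin (TCP) lies at the centre of the arm's flange, where the gripper is bolted on; the fingertips stand 190 mm ahead of it and the grasp point (between the pads) lies 171 mm ahead of it; z points along the fingers, y is the line along which they close (so a half turn about z gives the same grasp; the last joint's range is limited). The gripper opens to 95 mm and grips with 3 to 60 N. Pads are 20 mm wide; open, the fingers measure 119 mm over their backs; the gripper's body (75 mm by 180 mm) begins 59 mm behind the grasp point.
Start: joints at [-1.278, 0.491, 1.559, -0, 1.092, -0.106], TCP at [242.714, -575.947, 404.761] pointing down, gripper open.
Joint ranges: [-3.1, 3.1], [-0.84, 2.19], [0.05, 2.79], [-1.13, 4.28], [0.06, 2.93], [-2.69, 2.69]. Speed limits (rad/s): [2.22, 2.22, 2.79, 3.14, 3.14, 3.14].

### API

Orientations are given as [roll, pitch, yaw] about the fixed x, y, z axes, in that order (R = Rz(yaw) Ry(pitch) Rx(roll)).
In Python, from cell import env, read_camera, search_frame, cut_out gives the robot as it stands. The module is installed in compiled form; this text tells all that it offers.
- The arm moves only by the tool move_arm, never from a script. Its argument "commands" is a list of rows, each a list of 3 entries, a list of its own where there are three numbers: the shift along the world's x, y, z normalised to -1 to 1, where 1 is 0.03 m, then the turn about the world's z normalised to -1 to 1, where 1 is 0.08 rad, then the opening, from -1 (shut) to 1 (fully open), so that 0 is half open. A call has 1 to 20 rows; each row shifts and turns the commanded pose from where the row before left it; what a row does not reach is not made up. A row lasts 1/12 s, in which the tool goes at most 41.7 mm and 7.16 degrees, less where a joint would pass 70% of its speed; a pose out of reach is approached as far as the arm can. A call with a number of a shift or a turn outside -1 to 1 is refused whole. A call with a gripper value outside its range is refused whole. The fingers move at their own pace and stop on an object; the grip force is fixed at half the most. Time passes only in rows, so rows that do not move let the fingers close. It gives the time, the measured TCP pose, the force, the opening and the grip force at its end, in the units of the state.
- env.state(): the state, without advancing time (a new reading comes with each control period).
- read_camera(name): name is "scene" or "top"; returns a dict with "image" (384x512x3 uint8, red, green, blue), "fx", "fy", "cx", "cy" (pixels), "rvec" (rotation vector, rad) and "tvec" (3), from world to camera coordinates, as OpenCV has them. Camera axes: x right, y down, z forward; pixel columns grow to the right and rows downward; lengths in mm; the calibration is good to about 2 mm. A picture is of the moment at which its call begins. There is no depth.
- env.job_done(): hands the job in; it is judged then, once.
Trained networks look in a picture, given as the dict that the camera call returned (one of the last four; its "shot" number tells which), for a name from the list of things; names that differ only in an ending like _2 or _b are one class to them, and where a whole thing is asked for, a point or a joint stands for the part that bears it (a point fixed in the world has none). Each returns a list of dicts, best first, with "confidence" (0 to 1); they miss things now and then, are a little off and sometimes report something else, mostly with a low value. They report only what shows in the picture. A call takes as long as a camera call. They do not tell look-alikes from the thing itself.
- search_frame(thing, picture): "at" ([column, row] in pixels, amid what is visible of it).
- cut_out(thing, picture): "region" (384x512 bool, what is visible of it) and "at" ([column, row] in pixels, amid what is visible of it).
The state is a dict: "t": time; "joints": joint angles; "qvel": joint speeds; "tau": joint torques, N m; "eef_pos": TCP position; "tcp_rot": TCP orientation; "ft_force": force on the tool from outside, world axes, zero at the start; "moment": the same for the moment, N m; "opening": opening from 0.0 (shut) to 1.0 (fully open); "grip_force": force on a finger pad.
Only numpy, scipy, OpenCV 4.12 (cv2) and the standard library are available. Lean on these libraries where they do the work, as an engineer would, in place of code of your own. Each camera call takes 0.05 s, during which the arm holds its last target. There are 200 camera calls.

### The job

Pick out the four aluminium control units with yellow sockets from the bench and set each one flat in the test nest whose black pad has its outline (wide, long narrow, small, round), lid up, squarely inside the nest's steel locators, either way round. Leave the black power adaptor and the roll of tape where they are.

Things in the scene. Friction and masses are not known exactly. Their poses are not given: they have to be found in the camera images.
- wide_c (a point): Control unit: plain cast-aluminium housing with a yellow socket, 34 mm high, lying flat with its lid up. The WIDE one: 92 x 58 mm foot flange (4 mm thick), housing above it 76 x 58 mm; grip it across the 58 mm (its y). Point: its centre, half-way up (17 mm above its underside). z up, x along its length. Either way round is the same to the job (half a turn makes no difference).
- long_c (a point): Control unit: plain cast-aluminium housing with a yellow socket, 34 mm high, lying flat with its lid up. The LONG NARROW one: 96 x 34 mm foot flange (4 mm thick), housing above it 80 x 34 mm; grip it across the 34 mm (its y). Point: its centre, half-way up (17 mm above its underside). z up, x along its length. Either way round is the same to the job (half a turn makes no difference).
- small_c (a point): Control unit: plain cast-aluminium housing with a yellow socket, 34 mm high, lying flat with its lid up. The SMALL one: 52 x 36 mm foot flange (4 mm thick), housing above it 40 x 36 mm; grip it across the 36 mm (its y). Point: its centre, half-way up (17 mm above its underside). z up, x along its length. Either way round is the same to the job (half a turn makes no difference).
- round_c (a point): Control unit: plain aluminium ROUND can with a small yellow socket on its top, 46 mm across, 34 mm high, upright. Point: its centre, half-way up (17 mm above its underside). Its yaw does not matter.
- nest_wide: Fixed nest: white plate 122 x 86 x 4 mm with a thin black pad 92 x 58 mm and four steel corner angles (legs 12 mm long; middles of the sides open), 5 mm high above the plate, 6 mm clear of the unit all round. Origin: centre of the plate's underside, on the mat; a seated unit's underside is 4 mm, its centre 21 mm above it. z up, x along the pad's length. Takes the wide unit.
- nest_long: Fixed nest: white plate 122 x 86 x 4 mm with a thin black pad 96 x 34 mm and four steel corner angles (legs 12 mm long; middles of the sides open), 5 mm high above the plate, 6 mm clear of the unit all round. Origin: centre of the plate's underside, on the mat; a seated unit's underside is 4 mm, its centre 21 mm above it. z up, x along the pad's length. Takes the long narrow unit.
- nest_small: Fixed nest: white plate 122 x 86 x 4 mm with a thin black pad 52 x 36 mm and four steel corner angles (legs 12 mm long; middles of the sides open), 5 mm high above the plate, 6 mm clear of the unit all round. Origin: centre of the plate's underside, on the mat; a seated unit's underside is 4 mm, its centre 21 mm above it. z up, x along the pad's length. Takes the small unit.
- nest_round: Fixed nest: white plate 122 x 86 x 4 mm with a thin black pad 46 mm round and 4 steel pins 8 mm thick, 33 mm from its centre at 45 degrees to x (keep the fingers along x or y), 5 mm high above the plate, 6 mm clear of the unit all round. Origin: centre of the plate's underside, on the mat; a seated unit's underside is 4 mm, its centre 21 mm above it. z up; x along the plate. Takes the round unit.
- adaptor_c (a point): Bystander, not a control unit: loose black plastic power adaptor, 95 x 46 x 30 mm, lying among the units. Point: its centre. Leave it where it is.
- tape_c (a point): Bystander: loose black roll of tape lying flat, 72 mm across, 19 mm high, near the left edge of the mat. Point: its centre. Leave it where it is. Everything listed lies on a blue mat, its top at z = 0.002; what stands around it is fixed.
Not all that is in view belongs to the job. Leave any pink look-alike of the part that bears wide_c alone. What is shaped like the part that bears round_c but pink is not meant.

How it is judged (in metres and radians):
At the end, for the whole second after the job is handed in: Each unit rests released in the nest of its own outline: centre within 12 mm of the nest's centre and 18 to 23.5 mm above its underside, upright within 0.08 rad, length (not the round one) along the pad within 0.3 rad, either way round (horizontal distance between wide_c and nest_wide below 0.012 m and z of wide_c in the frame of nest_wide between 0.018 and 0.0235 m and angle between each of wide_c, long_c, small_c, round_c's own z axis and vertical below 0.08 rad and linear speed of each of wide, long, small, round below 0.02 m/s and angle between the x axis of wide_c and the x axis of nest_wide, either way round below 0.3 rad and horizontal distance between long_c and nest_long below 0.012 m and z of long_c in the frame of nest_long between 0.018 and 0.0235 m and angle between the x axis of long_c and the x axis of nest_long, either way round below 0.3 rad and horizontal distance between small_c and nest_small below 0.012 m and z of small_c in the frame of nest_small between 0.018 and 0.0235 m and angle between the x axis of small_c and the x axis of nest_small, either way round below 0.3 rad and horizontal distance between round_c and nest_round below 0.012 m and z of round_c in the frame of nest_round between 0.018 and 0.0235 m); the robot touches nothing.
It fails at once if the power adaptor is moved by more than 20 mm (distance of adaptor_c from where it was at the start of the episode above 0.02 m).
It fails at once if the roll of tape is moved by more than 20 mm (distance of tape_c from where it was at the start of the episode above 0.02 m).
It also fails if it takes over 120 s, if anything falls off the work surface, if the arm or the gripper's body presses on something with over 40 N, if the wrist force passes 120 N, or if a joint passes its speed limit or range.

## Working session

There is one attempt and no reset: what is moved stays moved. The work goes in short steps, Python scripts to look and compute and a tool call to move; the robot and the scene stay as the last step left them, time stands still between calls to the robot, and variables do not carry over. Pictures are saved under pics/ and viewed, at most 14 in all, crops included, and the job is handed in when it is done.

Besides the shell and the picture viewer there is one more tool, called after "Call:" as name([rows], argument=value, ...), one row to a line, values as JSON. move_arm: Moves the arm, as the interface text tells. Its arguments: {"type":"object","properties":{"commands":{"type":"array","items":{"type":"array"}}},"required":["commands"]}

```bash
mkdir -p pics; cat > h.py <<'E'
import numpy as np, cv2
from cell import env, read_camera, search_frame, cut_out
def ray(p,uv,z):
    R=cv2.Rodrigues(np.array(p["rvec"],float))[0];t=np.array(p["tvec"],float).ravel()
    d=R.T@np.array([(uv[0]-p["cx"])/p["fx"],(uv[1]-p["cy"])/p["fy"],1.]);c=-R.T@t
    return (c+d*(z-c[2])/d[2])
def save(p,n,crop=None,s=1):
    im=p["image"][:,:,::-1]
    if crop: im=im[crop[1]:crop[3],crop[0]:crop[2]]
    cv2.imwrite("pics/"+n,cv2.resize(im,None,fx=s,fy=s,interpolation=cv2.INTER_CUBIC))
E
python3 - <<'E'
from h import *
s=env.state();print(s)
p=read_camera("top");save(p,"top.png",None,1.5)
q=read_camera("scene");save(q,"scene.png",None,1.5)
for n in ["wide_c","long_c","small_c","round_c","nest_wide","nest_long","nest_small","nest_round","adaptor_c","tape_c"]:
    for r in cut_out(n,p):
        m=r["region"];z={'n':6,'a':32,'t':21}.get(n[0] if n[:2] in('ne','ad','ta') else '',36)
        c=cv2.minAreaRect(np.argwhere(m)[:,::-1].astype(np.float32));b=cv2.boxPoints(c)
        w=np.array([ray(p,x,z)[:2] for x in b]);e=np.diff(w[[0,1,2]],axis=0)
        L=np.hypot(*e.T);k=e[L.argmax()]
        print(n,round(r["confidence"],2),np.round(r["at"]),m.sum(),"ctr",w.mean(0).round(),"size",L.round(),"ang",round(np.arctan2(k[1],k[0]),2))
E
```

```text
{'t': 0.0, 'joints': array([-1.27762269e+00,  4.91584971e-01,  1.55949777e+00, -3.96515745e-06,
        1.09169090e+00, -1.05624429e-01]), 'qvel': array([-2.82849551e-04, -9.51207185e-04,  8.53017450e-04, -2.48701860e-05,
        3.03145930e-04, -1.67048010e-04]), 'tau': array([ 6.72186070e-04, -6.12644434e+01, -2.58184505e+01,  6.93126116e-02,
        4.82182286e-02, -9.44367912e-05]), 'eef_pos': array([ 242.68879295, -575.91207738,  404.12919244]), 'tcp_rot': array([-3.14041788e+00, -1.21011782e-04,  3.98799825e-01]), 'ft_force': array([ 0.18286423, -0.05874276, -0.1288182 ]), 'moment': array([-0.0528933 ,  0.01848124,  0.05033966]), 'grip_force': 0.0, 'opening': 0.9983058912642282}
wide_c 0.75 [286. 203.] 472 ctr [465. -75.] size [93. 62.] ang -1.02
wide_c 0.61 [293. 238.] 493 ctr [ 328. -105.] size [92. 65.] ang -0.11
long_c 0.56 [382. 189.] 431 ctr [ 510. -402.] size [ 52. 107.] ang -2.3
long_c 0.54 [343. 228.] 306 ctr [ 376. -269.] size [38. 94.] ang -2.04
long_c 0.39 [259. 154.] 855 ctr [639.  18.] size [ 87. 125.] ang -2.79
small_c 0.55 [332. 163.] 185 ctr [ 613. -231.] size [45. 51.] ang -2.38
small_c 0.36 [145. 195.] 801 ctr [488. 406.] size [ 80. 119.] ang -3.06
round_c 0.42 [204. 240.] 147 ctr [334. 195.] size [42. 43.] ang -2.34
nest_wide 0.63 [195. 162.] 793 ctr [613. 241.] size [ 87. 120.] ang -2.7
nest_long 0.82 [259. 152.] 808 ctr [649.  18.] size [ 88. 120.] ang -2.77
nest_small 0.6 [229. 202.] 814 ctr [474. 112.] size [ 87. 119.] ang -2.82
nest_round 0.58 [148. 196.] 857 ctr [491. 413.] size [ 87. 122.] ang -3.07
adaptor_c 0.93 [382. 192.] 439 ctr [ 509. -404.] size [ 53. 105.] ang -2.34
adaptor_c 0.72 [133. 224.] 226 ctr [365. 437.] size [71. 71.] ang -1.57
adaptor_c 0.62 [147. 195.] 868 ctr [488. 406.] size [ 88. 120.] ang -3.07
tape_c 0.67 [137. 228.] 206 ctr [364. 439.] size [71. 71.] ang -2.34
```

View pics/top.png

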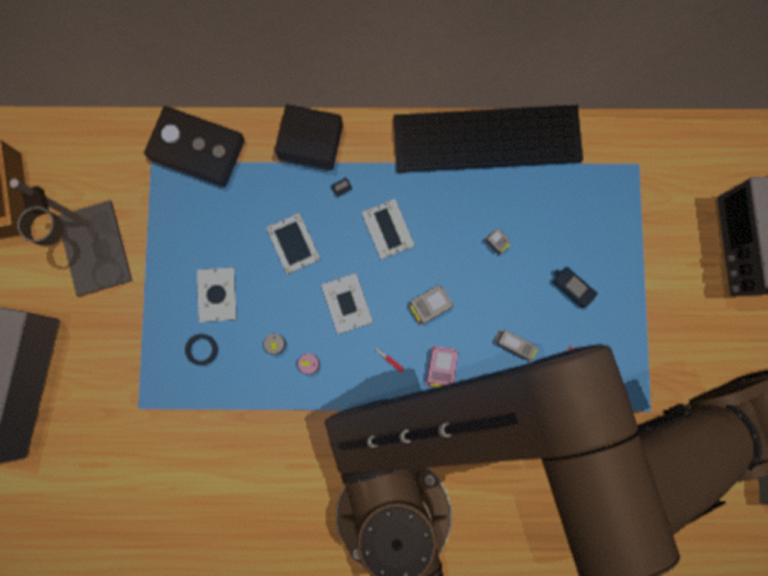

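View pics/scene.png

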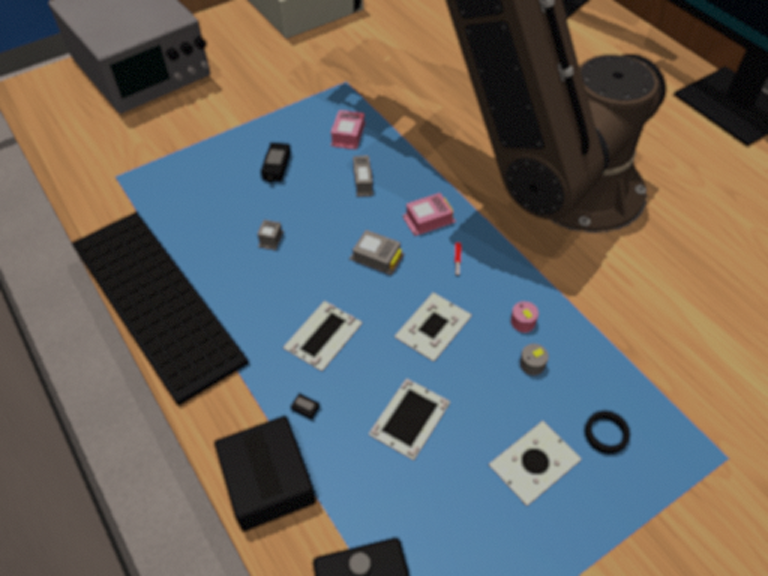

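The candidates in top-view pixels are:
- **Wide:** aluminium at (286,203). Pink look-alikes at (294,243), and another at about scene (232,86).
- **Round:** aluminium at (182,229). Pink at (205,242).
- **Long and small:** (343,230) and (332,160), the only ones of their kind.

The grey, cast-aluminium ones are meant. Next I fit the poses from both views and check the choice in one crop.

```bash
cat > fit.py <<'E'
from h import *
from scipy.optimize import minimize
DIM={"wide":(92,58,76),"long":(96,34,80),"small":(52,36,40),"round":(46,46,46)}
def box(l,w,z0,z1): return np.array([[a*l/2,b*w/2,z] for a in(-1,1) for b in(-1,1) for z in(z0,z1)],float)
def disc(r,z0,z1): return np.array([[r*np.cos(a),r*np.sin(a),z] for a in np.linspace(0,6.28,40) for z in(z0,z1)])
def model(n,z):
    l,w,h=DIM[n]
    return disc(23,z,z+34) if n=="round" else np.vstack([box(l,w,z,z+4),box(h,w,z,z+34)])
def pad(n): 
    l,w,_=DIM[n]; return disc(23,6.3,6.3) if n=="round" else box(l,w,6.3,6.3)
S=8
def cover(p,pts,x,win):
    c,s=np.cos(x[2]),np.sin(x[2]);P=pts.copy();P[:,0]=x[0]+c*pts[:,0]-s*pts[:,1];P[:,1]=x[1]+s*pts[:,0]+c*pts[:,1]
    K=np.array([[p["fx"],0,p["cx"]],[0,p["fy"],p["cy"]],[0,0,1.]])
    uv=cv2.projectPoints(P,np.array(p["rvec"],float),np.array(p["tvec"],float),K,None)[0][:,0]
    u0,v0,u1,v1=win;m=np.zeros(((v1-v0)*S,(u1-u0)*S),np.float32)
    h=cv2.convexHull(((uv-[u0,v0]+.5)*S-.5).astype(np.float32))
    cv2.fillConvexPoly(m,np.round(h*16).astype(np.int32),1.,shift=4)
    return cv2.GaussianBlur(cv2.resize(m,(u1-u0,v1-v0),interpolation=cv2.INTER_AREA),(0,0),.6)
def alpha_obj(im):
    f=im.astype(np.float32);r=(f[...,2]-f[...,0])/(f[...,2]+1);return 1-np.clip(r/.6,0,1)
def alpha_pad(im):
    v=im.max(2).astype(np.float32);return 1-np.clip((v-40)/110,0,1)
def fit(pics,pts,x0,al):
    D=[]
    for p in pics:
        K=np.array([[p["fx"],0,p["cx"]],[0,p["fy"],p["cy"]],[0,0,1.]])
        uv=cv2.projectPoints(np.array([[x0[0],x0[1],15.]]),np.array(p["rvec"],float),np.array(p["tvec"],float),K,None)[0].ravel().astype(int)
        k=20 if al is alpha_obj else 16
        w=(max(uv[0]-k,0),max(uv[1]-k,0),min(uv[0]+k,512),min(uv[1]+k,384));D.append((p,w,al(p["image"])[w[1]:w[3],w[0]:w[2]]))
    def cost(v):
        x=[v[0]*10,v[1]*10,v[2]*.2];return sum(np.minimum(abs(cover(p,pts,x,w)-a),.8).sum() for p,w,a in D)
    v0=np.array([x0[0]/10,x0[1]/10,x0[2]/.2])
    b=min((minimize(cost,v0+d,method="Nelder-Mead",options=dict(xatol=.01,fatol=.01,initial_simplex=v0+d+np.array([[0,0,0],[1,0,0],[0,1,0],[0,0,1.]]))) for d in ([0,0,0],[.5,-.5,-1],[-.5,.5,1])),key=lambda r:r.fun)
    return b.x*[10,10,.2],b.fun
E
python3 - <<'E'
from fit import *
p,q=read_camera("top"),read_camera("scene")
O={"wide":(465,-75,.5),"long":(376,-269,-.46),"small":(613,-231,-.78),"round":(334,195,0)}
O["wide"]=(465,-75,-1.02+1.57);O["long"]=(376,-269,-2.04)
N={"wide":(613,241,-2.7+3.14),"long":(649,18,-2.77+3.14),"small":(474,112,-2.82+3.14),"round":(491,413,.07)}
for n in O:
  for pics in ([p],[q],[p,q]): print(n,*[np.round(r,2) for r in fit(pics,model(n,2),O[n],alpha_obj)])
  for pics in ([p],[q],[p,q]): print(" nest",n,*[np.round(r,2) for r in fit(pics,pad(n),N[n],alpha_pad)])
save(p,"crop.png",(170,140,370,265),4)
E
```

```text
wide [469.59 -81.14   2.1 ] 244.28
wide [468.82 -84.55  -1.05] 151.15
wide [469.58 -83.2    2.1 ] 417.74
 nest wide [6.1334e+02 2.3882e+02 4.6000e-01] 85.5
 nest wide [6.1507e+02 2.3615e+02 3.8000e-01] 46.38
 nest wide [6.1455e+02 2.3801e+02 4.4000e-01] 135.68
long [ 377.83 -274.9    -2.06] 357.99
long [ 377.06 -277.27   -2.04] 205.72
long [ 377.54 -276.51   -2.04] 565.49
 nest long [6.4931e+02 1.7640e+01 3.8000e-01] 56.6
 nest long [6.5012e+02 1.5830e+01 4.3000e-01] 56.56
 nest long [6.5023e+02 1.6800e+01 3.9000e-01] 115.25
small [ 617.94 -237.41   -2.39] 257.56
small [ 6.1796e+02 -2.3724e+02 -4.0000e-01] 249.95
small [ 618.06 -239.3    -2.38] 479.88
 nest small [4.7428e+02 1.1167e+02 3.3000e-01] 39.24
 nest small [4.7296e+02 1.0811e+02 3.2000e-01] 42.3
 nest small [4.7385e+02 1.1064e+02 3.3000e-01] 85.05
round [333.31 196.09   0.39] 334.13
round [3.3202e+02 1.9183e+02 7.0000e-02] 222.48
round [3.3291e+02 1.9309e+02 1.0000e-01] 569.36
 nest round [492.45 413.87  -0.  ] 35.75
 nest round [4.9135e+02 4.0939e+02 3.5000e-01] 41.96
 nest round [4.9219e+02 4.1186e+02 2.1000e-01] 82.5
```

View pics/crop.png

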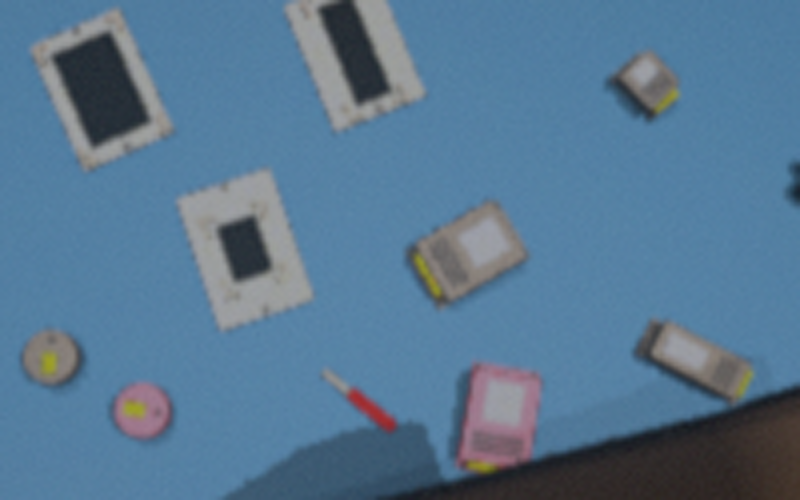

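The crop confirms the grey wide unit at top px (286,203), grey round at (182,229), small at (332,161) and long at (344,230). The pink ones stay. The two-view fits agree within about 4 mm. I start with the long unit.

Call:
move_arm([
  [[0.28,0.625,-0.22],0.55,0.4],
  [[0.28,0.625,-0.22],0.55,0.4],
  [[0.28,0.625,-0.22],0.55,0.4],
  [[0.28,0.625,-0.22],0.55,0.4],
  [[0.28,0.625,-0.22],0.55,0.4],
  [[0.28,0.625,-0.22],0.55,0.4],
  [[0.28,0.625,-0.22],0.55,0.4],
  [[0.28,0.625,-0.22],0.55,0.4],
  [[0.28,0.625,-0.22],0.55,0.4],
  [[0.28,0.625,-0.22],0.55,0.4],
  [[0.28,0.625,-0.22],0.55,0.4],
  [[0.28,0.625,-0.22],0.55,0.4],
  [[0.28,0.625,-0.22],0.55,0.4],
  [[0.28,0.625,-0.22],0.55,0.4],
  [[0.28,0.625,-0.22],0.55,0.4],
  [[0.28,0.625,-0.22],0.55,0.4],
  [[0,0,0],0,0.4],
  [[0,0,0],0,0.4],
])

```text
t: 2.2
eef_pos: [377.5, -275.5, 299.1]
tcp_rot: [-3.141, -0.0, 1.104]
ft_force: [-1.4, -0.1, 0.5]
opening: 0.699
grip_force: 0.0
```

Call:
move_arm([
  [[0,-0.03,-0.5],0,0.4],
  [[0,0,-0.5],0,0.4],
  [[0,0,-0.5],0,0.4],
  [[0,0,-0.5],0,0.4],
  [[0,0,-0.5],0,0.4],
  [[0,0,-0.4],0,0.4],
  [[0,0,-0.3],0,0.4],
  [[0,0,-0.2],0,0.4],
  [[0,0,0],0,0.4],
  [[0,0,0],0,0.4],
  [[0,0,0],0,-1],
  [[0,0,0],0,-1],
  [[0,0,0],0,-1],
  [[0,0,0],0,-1],
  [[0,0,0],0,-1],
  [[0,0,0],0,-1],
  [[0,0,0],0,-1],
  [[0,0,0],0,-1],
])

```text
t: 3.7
eef_pos: [377.2, -276.9, 197.3]
tcp_rot: [3.141, 0.0, 1.103]
ft_force: [0.2, 1.2, 3.9]
opening: 0.358
grip_force: 29.9
```

Call:
move_arm([
  [[0,0,0.5],0,-1],
  [[0,0,0.8],0,-1],
  [[0,0,0.8],0,-1],
  [[0.57,0.612,0],-0.557,-1],
  [[0.57,0.612,0],-0.557,-1],
  [[0.57,0.612,0],-0.557,-1],
  [[0.57,0.612,0],-0.557,-1],
  [[0.57,0.612,0],-0.557,-1],
  [[0.57,0.612,0],-0.557,-1],
  [[0.57,0.612,0],-0.557,-1],
  [[0.57,0.612,0],-0.557,-1],
  [[0.57,0.612,0],-0.557,-1],
  [[0.57,0.612,0],-0.557,-1],
  [[0.57,0.612,0],-0.557,-1],
  [[0.57,0.612,0],-0.557,-1],
  [[0.57,0.612,0],-0.557,-1],
  [[0.57,0.612,0],-0.557,-1],
  [[0.57,0.612,0],-0.557,-1],
  [[0.57,0.612,0],-0.557,-1],
  [[0,0,0],0,-1],
])

```text
t: 5.37
eef_pos: [652.6, 19.8, 259.7]
tcp_rot: [3.141, -0.001, 0.39]
ft_force: [-1.1, -0.2, -1.6]
opening: 0.354
grip_force: 29.9
```

```bash
python3 - <<'E'
from h import *
print(env.state()["eef_pos"],env.state()["tcp_rot"][2],env.state()["opening"])
p=read_camera("top");q=read_camera("scene")
save(p,"c1.png",(160,100,370,260),3.5);save(q,"c2.png",(170,80,400,340),2.3)
E
```

```text
[652.56345437  19.77257487 259.66270713] 0.3895158446073441 0.35410468886935426
```

View pics/c2.png

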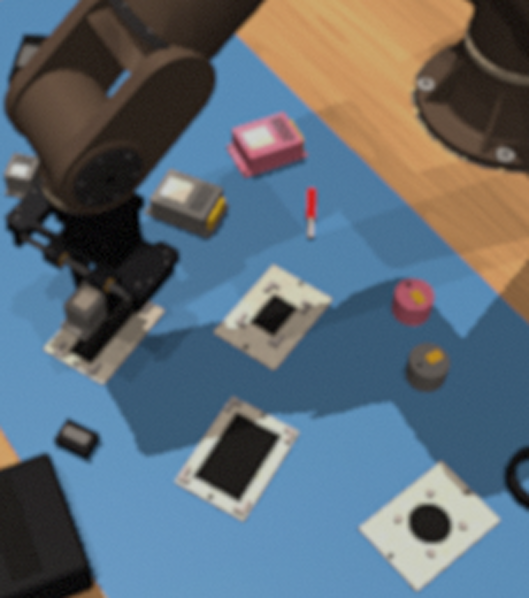

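Call:
move_arm([
  [[-0.08,-0.09,-0.4],0,-1],
  [[0,0,-0.4],0,-1],
  [[0,0,-0.4],0,-1],
  [[0,0,-0.3],0,-1],
  [[0,0,-0.2],0,-1],
  [[0,0,-0.15],0,-1],
  [[0,0,0],0,-1],
  [[0,0,0],0,-1],
  [[0,0,-0.04],0,-1],
  [[0,0,-0.02],0,-1],
  [[0,0,0],0,-1],
  [[0,0,0],0,-1],
])

```text
t: 6.47
eef_pos: [648.3, 14.3, 203.1]
tcp_rot: [3.141, -0.0, 0.39]
ft_force: [1.1, 1.3, -1.3]
opening: 0.355
grip_force: 29.9
```

Call:
move_arm([
  [[0.06,0.08,0],0,-1],
  [[0,0,0],0,-1],
  [[0,0,0],0,-1],
  [[0,0,-0.04],0,-1],
  [[0,0,-0.02],0,-1],
  [[0,0,0],0,-1],
  [[0,0,0],0,-1],
  [[0,0,0],0,-1],
])

```text
t: 7.13
eef_pos: [650.1, 16.7, 201.4]
tcp_rot: [3.141, -0.0, 0.39]
ft_force: [-1.3, 1.1, 4.3]
opening: 0.361
grip_force: 29.9
```

Call:
move_arm([
  [[0,0,0],0,0.1],
  [[0,0,0],0,0.1],
  [[0,0,0],0,0.1],
  [[0,0,0],0,0.1],
  [[0,0,0.3],0,0.1],
  [[0,0,0.7],0,0.1],
  [[0,0,0.8],0,0.1],
  [[-0.076,-0.61,0],0.33,0.3],
  [[-0.076,-0.61,0],0.33,0.3],
  [[-0.076,-0.61,0],0.33,0.3],
  [[-0.076,-0.61,0],0.33,0.3],
  [[-0.076,-0.61,0],0.33,0.3],
  [[-0.076,-0.61,0],0.33,0.3],
  [[-0.076,-0.61,0],0.33,0.3],
  [[-0.076,-0.61,0],0.33,0.3],
  [[-0.076,-0.61,0],0.33,0.3],
  [[-0.076,-0.61,0],0.33,0.3],
  [[-0.076,-0.61,0],0.33,0.3],
  [[-0.076,-0.61,0],0.33,0.3],
  [[-0.076,-0.61,0],0.33,0.3],
])

```text
t: 8.8
eef_pos: [620.3, -222.2, 255.8]
tcp_rot: [3.141, -0.0, 0.734]
ft_force: [-0.1, 0.0, -0.7]
opening: 0.652
grip_force: 0.0
```

Call:
move_arm([
  [[0,-0.5,0],0.33,0.3],
  [[0,0,0],0,0.3],
  [[0,0,0],0,0.3],
  [[0,0,0],0,0.3],
])

```text
t: 9.13
eef_pos: [620.5, -235.7, 255.3]
tcp_rot: [3.142, -0.0, 0.759]
ft_force: [-0.6, 0.5, 0.2]
opening: 0.648
grip_force: 0.0
```

```bash
python3 - <<'E'
from fit import *
p,q=read_camera("top"),read_camera("scene")
for n,x in {"wide":(469,-83,2.1),"round":(333,193,0)}.items():
  for pics in ([p],[q]): print(n,*[np.round(r,2) for r in fit(pics,model(n,2),x,alpha_obj)])
save(q,"c3.png",(150,60,400,340),2.1)
E
```

```text
wide [499.92 -65.18   1.23] 904.74
wide [469.28 -83.71   2.1 ] 140.0
round [ 3.3357e+02  1.9749e+02 -1.4000e-01] 665.51
round [3.3332e+02 1.9192e+02 1.0000e-01] 223.1
```

View pics/c3.png

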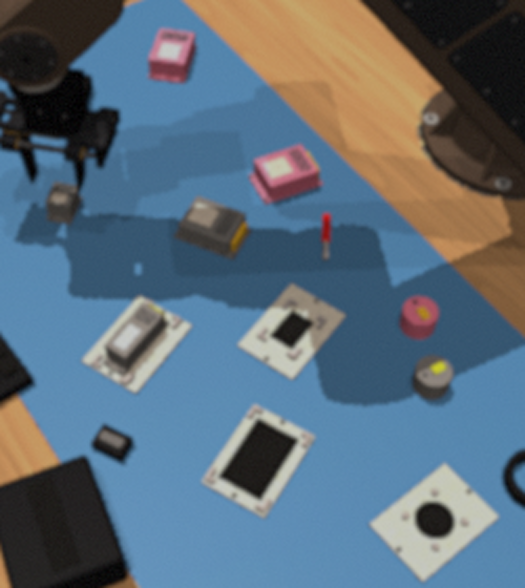

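The long unit sits within its locators at crop (137,335), and the fingers straddle the small one at crop (62,200).

Call:
move_arm([
  [[-0.08,-0.1,-0.5],0,0.3],
  [[0,0,-0.5],0,0.3],
  [[0,0,-0.4],0,0.3],
  [[0,0,-0.3],0,0.3],
  [[0,0,-0.2],0,0.3],
  [[0,0,0],0,0.3],
  [[0,0,0],0,0.3],
  [[0,0,0],0,-1],
  [[0,0,0],0,-1],
  [[0,0,0],0,-1],
  [[0,0,0],0,-1],
  [[0,0,0],0,-1],
  [[0,0,0],0,-1],
  [[0,0,0],0,-1],
])

```text
t: 10.4
eef_pos: [618.1, -239.3, 198.4]
tcp_rot: [3.141, -0.0, 0.759]
ft_force: [-1.4, 0.4, 4.2]
opening: 0.378
grip_force: 30.0
```

Call:
move_arm([
  [[0,0,0.5],0,-1],
  [[0,0,0.8],0,-1],
  [[0,0,0.8],0,-1],
  [[-0.282,0.686,0],-0.316,-1],
  [[-0.282,0.686,0],-0.316,-1],
  [[-0.282,0.686,0],-0.316,-1],
  [[-0.282,0.686,0],-0.316,-1],
  [[-0.282,0.686,0],-0.316,-1],
  [[-0.282,0.686,0],-0.316,-1],
  [[-0.282,0.686,0],-0.316,-1],
  [[-0.282,0.686,0],-0.316,-1],
  [[-0.282,0.686,0],-0.316,-1],
  [[-0.282,0.686,0],-0.316,-1],
  [[-0.282,0.686,0],-0.316,-1],
  [[-0.282,0.686,0],-0.316,-1],
  [[-0.282,0.686,0],-0.316,-1],
  [[-0.282,0.686,0],-0.316,-1],
  [[-0.282,0.686,0],-0.316,-1],
  [[-0.282,0.686,0],-0.316,-1],
  [[-0.282,0.686,0],-0.316,-1],
])

```text
t: 12.07
eef_pos: [473.8, 111.5, 261.0]
tcp_rot: [3.141, -0.0, 0.328]
ft_force: [-0.4, -0.0, -1.2]
opening: 0.377
grip_force: 30.0
```

Call:
move_arm([
  [[0,0,-0.4],0,-1],
  [[0,0,-0.4],0,-1],
  [[0,0,-0.3],0,-1],
  [[0,0,-0.2],0,-1],
  [[0,0,0],0,-1],
  [[0,0,0],0,-1],
  [[0,0,0],0,-1],
])

```text
t: 12.65
eef_pos: [474.5, 110.4, 222.3]
tcp_rot: [3.141, -0.0, 0.329]
ft_force: [-0.2, -0.5, -1.3]
opening: 0.378
grip_force: 30.0
```

Call:
move_arm([
  [[0,0,-0.3],0,-1],
  [[0,0,-0.2],0,-1],
  [[0,0,-0.1],0,-1],
  [[0,0,-0.05],0,-1],
  [[0,0,0],0,-1],
  [[0,0,0],0,-1],
])

```text
t: 13.15
eef_pos: [474.3, 110.6, 202.4]
tcp_rot: [3.142, 0.0, 0.33]
ft_force: [-0.2, -0.0, -1.2]
opening: 0.377
grip_force: 30.0
```

Call:
move_arm([
  [[0,0,-0.02],0,-1],
  [[0,0,0],0,0.1],
  [[0,0,0],0,0.1],
  [[0,0,0],0,0.1],
  [[0,0,0],0,0.1],
  [[0,0,0.3],0,0.1],
  [[0,0,0.9],0,0.1],
  [[0,0,0.9],0,0.1],
  [[0,-0.28,0],0.96,1],
  [[0,-0.28,0],0.96,1],
  [[0,-0.28,0],0.96,1],
  [[0,-0.28,0],0.96,1],
  [[0,-0.28,0],0.96,1],
  [[0,-0.28,0],0.96,1],
  [[0,-0.28,0],0.96,1],
  [[0,-0.28,0],0.96,1],
  [[0,-0.28,0],0.96,1],
  [[0,-0.28,0],0.96,1],
  [[0,-0.28,0],0.96,1],
  [[0,-0.28,0],0.96,1],
])

```text
t: 14.82
eef_pos: [474.2, 9.4, 265.5]
tcp_rot: [3.141, -0.0, 1.255]
ft_force: [0.6, 0.4, 1.2]
opening: 1.003
grip_force: 0.0
```

Call:
move_arm([
  [[0,-0.28,0],0.96,1],
  [[0,-0.28,0],0.96,1],
  [[0,-0.28,0],0.96,1],
  [[0,-0.28,0],0.96,1],
  [[0,-0.28,0],0.96,1],
  [[0,-0.28,0],0.96,1],
  [[0,-0.28,0],0.96,1],
  [[0,-0.28,0],0.96,1],
  [[0,-0.28,0],0.96,1],
  [[0,-0.28,0],0.96,1],
  [[0,-0.28,0],0.96,1],
  [[0,0,0],0,1],
  [[0,0,0],0,1],
  [[0,0,0],0,1],
])

```text
t: 15.98
eef_pos: [474.2, -82.3, 265.2]
tcp_rot: [3.141, 0.0, 2.094]
ft_force: [0.0, 0.4, -0.3]
opening: 1.0
grip_force: 0.0
```

```bash
python3 - <<'E'
from fit import *
p,q=read_camera("top"),read_camera("scene")
save(q,"c4.png",(150,60,400,340),2.1)
E
```

```text
(no output)
```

View pics/c4.png

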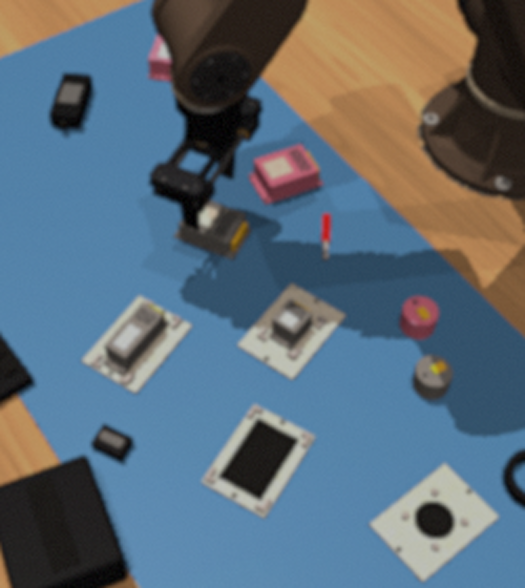

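The small unit is seated at crop (292,325), and the open fingers stand over the grey wide unit.

Call:
move_arm([
  [[-0.15,-0.03,-0.5],0,1],
  [[0,0,-0.5],0,1],
  [[0,0,-0.5],0,1],
  [[0,0,-0.4],0,1],
  [[0,0,-0.2],0,1],
  [[0,0,-0.13],0,1],
  [[0,0,0],0,1],
  [[0,0,0],0,1],
  [[0,0,0],0,-1],
  [[0,0,0],0,-1],
  [[0,0,0],0,-1],
  [[0,0,0],0,-1],
  [[0,0,0],0,-1],
  [[0,0,0],0,-1],
  [[0,0,0],0,-1],
])

```text
t: 17.33
eef_pos: [469.8, -83.5, 198.1]
tcp_rot: [3.141, 0.0, 2.096]
ft_force: [-2.1, -0.1, 0.8]
opening: 0.609
grip_force: 30.0
```

Call:
move_arm([
  [[0,0,0.5],0,-1],
  [[0,0,1],0,-1],
  [[0,0,1],0,-1],
  [[0.219,0.487,0],-0.94,-1],
  [[0.219,0.487,0],-0.94,-1],
  [[0.219,0.487,0],-0.94,-1],
  [[0.219,0.487,0],-0.94,-1],
  [[0.219,0.487,0],-0.94,-1],
  [[0.219,0.487,0],-0.94,-1],
  [[0.219,0.487,0],-0.94,-1],
  [[0.219,0.487,0],-0.94,-1],
  [[0.219,0.487,0],-0.94,-1],
  [[0.219,0.487,0],-0.94,-1],
  [[0.219,0.487,0],-0.94,-1],
  [[0.219,0.487,0],-0.94,-1],
  [[0.219,0.487,0],-0.94,-1],
])

```text
t: 18.67
eef_pos: [555.2, 107.2, 272.6]
tcp_rot: [-3.141, 0.001, 1.115]
ft_force: [0.5, -0.4, -2.9]
opening: 0.607
grip_force: 30.0
```

Call:
move_arm([
  [[0.219,0.487,0],-0.94,-1],
  [[0.219,0.487,0],-0.94,-1],
  [[0.219,0.487,0],-0.94,-1],
  [[0.219,0.487,0],-0.94,-1],
  [[0.219,0.487,0],-0.94,-1],
  [[0.219,0.487,0],-0.94,-1],
  [[0.219,0.487,0],-0.94,-1],
  [[0.219,0.487,0],-0.94,-1],
  [[0.219,0.487,0],-0.94,-1],
  [[0,0,-0.5],0,-1],
  [[0,0,-0.5],0,-1],
  [[0,0,-0.5],0,-1],
  [[0,0,-0.3],0,-1],
  [[0,0,0],0,-1],
  [[0,0,0],0,-1],
  [[0,0,0],0,-1],
])

```text
t: 20.0
eef_pos: [614.5, 237.9, 219.7]
tcp_rot: [3.141, -0.001, 0.442]
ft_force: [-0.5, -0.2, -2.2]
opening: 0.61
grip_force: 30.0
```

Call:
move_arm([
  [[0,0,-0.3],0,-1],
  [[0,0,-0.2],0,-1],
  [[0,0,-0.09],0,-1],
  [[0,0,0],0,-1],
  [[0,0,-0.02],0,-1],
  [[0,0,0],0,-1],
  [[0,0,0],0,-1],
])

```text
t: 20.58
eef_pos: [614.2, 237.8, 202.0]
tcp_rot: [3.141, -0.0, 0.442]
ft_force: [-5.2, -3.1, 12.1]
opening: 0.609
grip_force: 30.0
```

Call:
move_arm([
  [[0,0,0],0,0.5],
  [[0,0,0],0,0.5],
  [[0,0,0],0,0.5],
  [[0,0,0],0,0.5],
  [[0,0,0.3],0,0.5],
  [[0,0,0.9],0,0.5],
  [[0,0,0.9],0,0.5],
  [[-0.552,-0.086,0],0.88,0.5],
  [[-0.552,-0.086,0],0.88,0.5],
  [[-0.552,-0.086,0],0.88,0.5],
  [[-0.552,-0.086,0],0.88,0.5],
  [[-0.552,-0.086,0],0.88,0.5],
  [[-0.552,-0.086,0],0.88,0.5],
  [[-0.552,-0.086,0],0.88,0.5],
  [[-0.552,-0.086,0],0.88,0.5],
  [[-0.552,-0.086,0],0.88,0.5],
  [[-0.552,-0.086,0],0.88,0.5],
  [[-0.552,-0.086,0],0.88,0.5],
  [[-0.552,-0.086,0],0.88,0.5],
  [[-0.552,-0.086,0],0.88,0.5],
])

```text
t: 22.25
eef_pos: [398.3, 204.2, 264.3]
tcp_rot: [3.141, -0.0, 1.36]
ft_force: [0.8, 0.6, -0.8]
opening: 0.75
grip_force: 0.0
```

Call:
move_arm([
  [[-0.552,-0.086,0],0.88,0.5],
  [[-0.552,-0.086,0],0.88,0.5],
  [[-0.552,-0.086,0],0.88,0.5],
  [[-0.552,-0.086,0],0.88,0.5],
  [[0,0,0],0,0.5],
  [[0,0,0],0,0.5],
  [[0,0,0],0,0.5],
])

```text
t: 22.83
eef_pos: [333.7, 194.3, 264.1]
tcp_rot: [3.14, -0.0, 1.637]
ft_force: [-0.0, 0.8, 0.1]
opening: 0.747
grip_force: 0.0
```

```bash
python3 - <<'E'
from fit import *
print(env.state()["joints"])
p,q=read_camera("top"),read_camera("scene")
save(q,"c5.png",(170,100,430,340),2.3)
E
```

```text
[ 3.55769365e-01  4.15766863e-01  2.26717580e+00 -7.02357037e-05
  4.56819976e-01  2.90009928e-01]
```

View pics/c5.png

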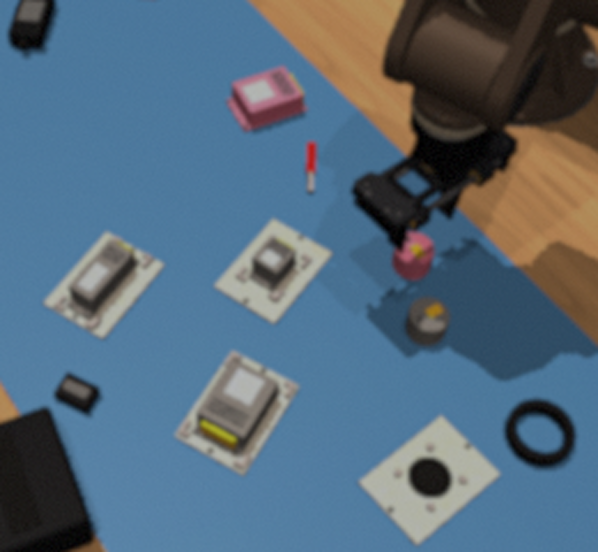

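All three placed units look seated. The network's "round" at top px (205,240) was the pink look-alike, so my round fit was on the wrong can. The grey can is at top px (182,229), so I refit there.

```bash
python3 - <<'E'
from fit import *
p,q=read_camera("top"),read_camera("scene")
x0=ray(p,(182.5,229),36);print(x0, ray(q,(170+430/2.3,100+310/2.3),36))
x0=(x0[0],x0[1],0)
for pics in ([p],[q],[p,q]): print(*[np.round(r,2) for r in fit(pics,model("round",2),x0,alpha_obj)])
save(p,"c6.png",(130,140,290,260),5)
print(ray(p,(133,233),21),[np.round(r["at"]) for r in search_frame("tape_c",p)][:1])
E
```

```text
[376.72843289 271.6152035   36.        ] [374.35924117 268.11319254  36.        ]
[3.6052e+02 2.8720e+02 2.2000e-01] 830.65
[ 3.7696e+02  2.6946e+02 -1.6000e-01] 195.37
[3.768e+02 2.695e+02 3.100e-01] 1029.94
[363.35239113 441.69222985  21.        ] [array([125., 234.])]
```

View pics/c6.png

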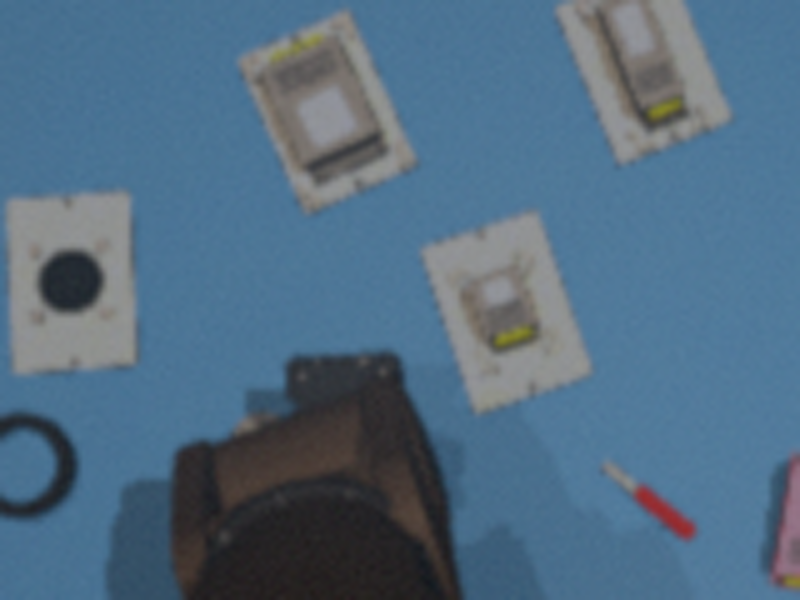

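Call:
move_arm([
  [[0.24,0.425,0],0,0.5],
  [[0.24,0.425,0],0,0.5],
  [[0.24,0.425,0],0,0.5],
  [[0.24,0.425,0],0,0.5],
  [[0.24,0.425,0],0,0.5],
  [[0.24,0.425,0],0,0.5],
  [[0,0,0],0,0.5],
  [[0,0,0],0,0.5],
  [[0,0,0],0,0.5],
])

```text
t: 23.83
eef_pos: [375.6, 270.0, 263.6]
tcp_rot: [-3.141, 0.0, 1.638]
ft_force: [0.4, -1.3, 0.2]
opening: 0.751
grip_force: 0.0
```

```bash
python3 - <<'E'
from fit import *
q=read_camera("scene")
save(q,"c7.png",(310,150,430,270),4.5)
E
```

```text
(no output)
```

View pics/c7.png

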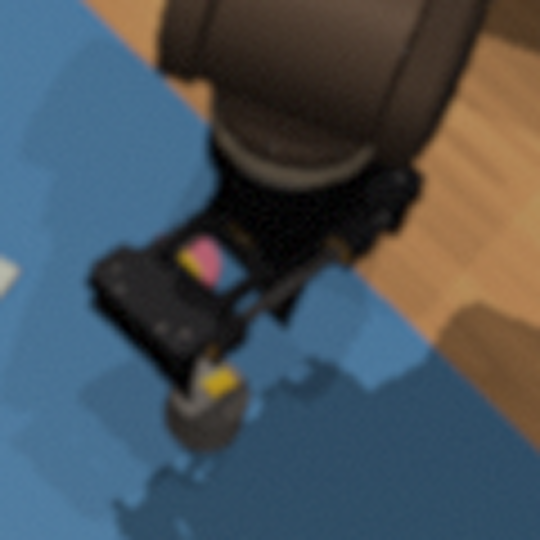

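The gripper now stands over the grey can, at crop (205,410), with the pink one clear behind it. I descend and grip.

Call:
move_arm([
  [[0.05,0.03,-0.5],0,0.5],
  [[0,0,-0.5],0,0.5],
  [[0,0,-0.5],0,0.5],
  [[0,0,-0.4],0,0.5],
  [[0,0,-0.2],0,0.5],
  [[0,0,-0.08],0,0.5],
  [[0,0,0],0,0.5],
  [[0,0,0],0,0.5],
  [[0,0,0],0,-1],
  [[0,0,0],0,-1],
  [[0,0,0],0,-1],
  [[0,0,0],0,-1],
  [[0,0,0],0,-1],
  [[0,0,0],0,-1],
  [[0,0,0],0,-1],
])

```text
t: 25.13
eef_pos: [377.5, 271.5, 198.6]
tcp_rot: [3.141, -0.0, 1.639]
ft_force: [-0.9, 0.4, 5.4]
opening: 0.475
grip_force: 30.0
```

```bash
python3 - <<'E'
from fit import *
q=read_camera("scene")
print(fit([q],model("round",2),(377,270,0),alpha_obj))
save(q,"c8.png",(310,150,430,270),4.5)
E
```

```text
(array([387.21918189, 245.29773213,   0.4249601 ]), np.float64(526.2131958007812))
```

View pics/c8.png

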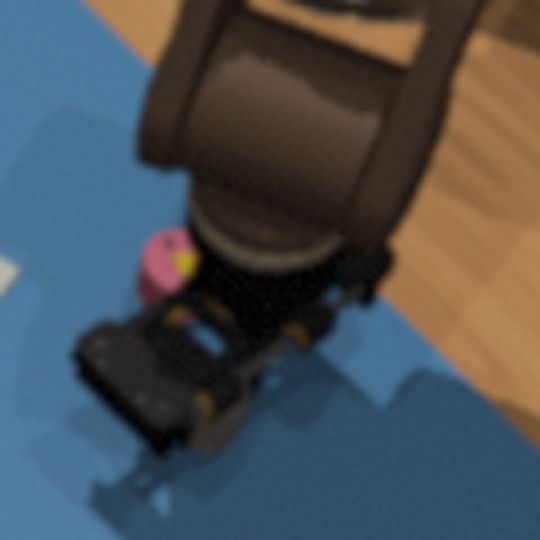

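Call:
move_arm([
  [[0,0,0.4],0,-1],
  [[0,0,0.7],0,-1],
  [[0,0,0.7],0,-1],
  [[0.382,0.468,0],0,-1],
  [[0.382,0.468,0],0,-1],
  [[0.382,0.468,0],0,-1],
  [[0.382,0.468,0],0,-1],
  [[0.382,0.468,0],0,-1],
  [[0.382,0.468,0],0,-1],
  [[0.382,0.468,0],0,-1],
  [[0.382,0.468,0],0,-1],
  [[0.382,0.468,0],0,-1],
  [[0.382,0.468,0],0,-1],
  [[0,0,-0.3],0,-1],
  [[0,0,-0.5],0,-1],
  [[0,0,0],0,-1],
  [[0,0,0],0,-1],
  [[0,0,0],0,-1],
])

```text
t: 26.68
eef_pos: [492.0, 411.6, 228.5]
tcp_rot: [-3.141, 0.0, 1.638]
ft_force: [0.4, 0.8, -0.3]
opening: 0.477
grip_force: 30.0
```

```bash
python3 - <<'E'
from fit import *
q=read_camera("scene");p=read_camera("top")
z=env.state()["eef_pos"][2]-196.6
a=q["image"][240:360,290:420];b=p["image"][150:270,80:210]
cv2.imwrite("pics/c9.png",cv2.resize(np.hstack([a,b])[:,:,::-1],None,fx=3,fy=3,interpolation=cv2.INTER_CUBIC))
K=np.array([[q["fx"],0,q["cx"]],[0,q["fy"],q["cy"]],[0,0,1.]])
for zz in (z,z+34):
  uv=cv2.projectPoints(np.array([[492.2,411.9,zz]]),np.array(q["rvec"],float),np.array(q["tvec"],float),K,None)[0].ravel();print(zz,(uv-[290,240])*3)
E
```

```text
32.4448821356456 [206.24120591 188.89889359]
66.4448821356456 [213.47862273 170.12781541]
```

View pics/c9.png

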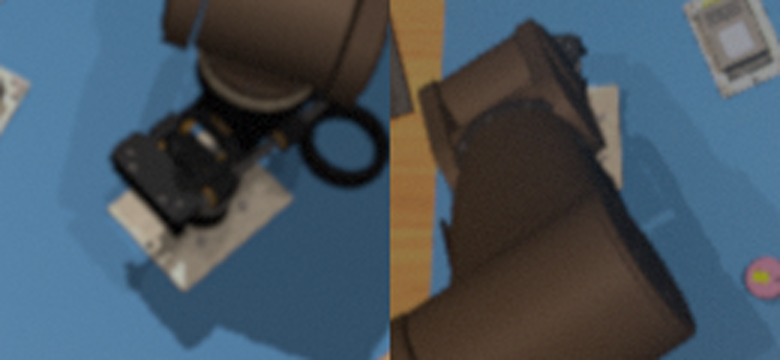

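The can's lower edge shows at about (212,215), against a predicted ~(207,212), so it is within about 3 mm of true. I lower it.

Call:
move_arm([
  [[0,0,-0.3],0,-1],
  [[0,0,-0.3],0,-1],
  [[0,0,-0.15],0,-1],
  [[0,0,-0.08],0,-1],
  [[0,0,0],0,-1],
  [[0,0,0],0,-1],
  [[0,0,-0.03],0,-1],
  [[0,0,0],0,-1],
  [[0,0,0],0,-1],
])

```text
t: 27.53
eef_pos: [492.1, 411.9, 202.6]
tcp_rot: [3.141, -0.0, 1.639]
ft_force: [-1.4, 0.5, 1.5]
opening: 0.477
grip_force: 30.0
```

Call:
move_arm([
  [[0,0,0],0,0.25],
  [[0,0,0],0,0.25],
  [[0,0,0],0,0.25],
  [[0,0,0],0,0.25],
  [[0,0,0.3],0,0.25],
  [[0,0,0.9],0,0.25],
  [[0,0,0.9],0,0.25],
  [[0,0,0.9],0,0.25],
  [[-0.1,-0.9,0.4],0,0.25],
  [[-0.1,-0.9,0.4],0,0.25],
  [[-0.1,-0.9,0],0,0.25],
  [[-0.1,-0.9,0],0,0.25],
  [[-0.1,-0.9,0],0,0.25],
  [[-0.1,-0.9,0],0,0.25],
  [[-0.1,-0.9,0],0,0.25],
  [[-0.1,-0.9,0],0,0.25],
  [[-0.1,-0.9,0],0,0.25],
  [[-0.1,-0.9,0],0,0.25],
  [[-0.1,-0.9,0],0,0.25],
  [[-0.1,-0.9,0],0,0.25],
])

```text
t: 29.2
eef_pos: [455.7, 86.6, 317.3]
tcp_rot: [3.141, 0.0, 1.639]
ft_force: [0.3, -0.4, 0.3]
opening: 0.627
grip_force: 0.0
```

Call:
move_arm([
  [[-0.1,-0.9,0],0,0.25],
  [[-0.1,-0.9,0],0,0.25],
  [[-0.1,-0.9,0],0,0.25],
  [[-0.1,-0.9,0],0,0.25],
  [[-0.1,-0.9,0],0,0.25],
  [[-0.1,-0.9,0],0,0.25],
  [[-0.1,-0.9,0],0,0.25],
  [[-0.1,-0.9,0],0,0.25],
  [[0,0,0],0,0.25],
  [[0,0,0],0,0.25],
  [[0,0,0],0,0.25],
  [[0,0,0],0,0.25],
])

```text
t: 30.2
eef_pos: [432.1, -127.4, 316.8]
tcp_rot: [3.141, 0.0, 1.639]
ft_force: [0.0, 0.3, 0.3]
opening: 0.628
grip_force: 0.0
```

```bash
python3 - <<'E'
from fit import *
q=read_camera("scene");p=read_camera("top")
a=q["image"][190:340,170:430];b=p["image"][130:260,110:370]
cv2.imwrite("pics/c10.png",cv2.resize(np.vstack([a,b])[:,:,::-1],None,fx=2.1,fy=2.1,interpolation=cv2.INTER_CUBIC))
E
```

```text
(no output)
```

View pics/c10.png

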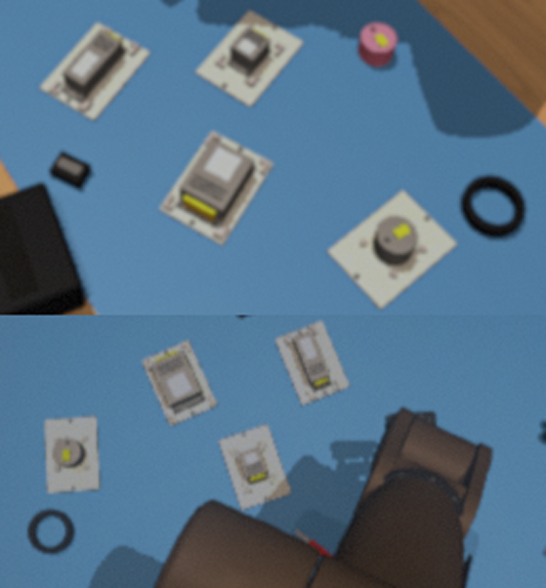

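All four units sit flat inside their locators, the pink look-alikes, adaptor and tape were left alone, and the arm is clear of everything.

```bash
python3 -c "
from cell import env
print(env.job_done())"
```

```text
the job is handed in; nothing more can be done
None
```

I handed the job in at about 30 s of the 120 s: the last pictures show the wide, long, small and round aluminium units each flat in their own nest, and the adaptor and tape were not touched; the hand-in returned no verdict.

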